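# Clear the bench and raise the core-photo camera

### The job

Get ready to photograph the drill core: first put the wooden block and the round wooden plug that lie loose on the bench each into the white bin that already holds its own kind. Then squeeze the handle of the camera column from both sides so that its release button is pressed in, pull the column straight up past the first stop to the second stop, its full height, and finish while still gripping the handle there with the button held in. Leave the scraper, the glass jar and the tape measure where they are.

Things in the scene. Friction and masses are not known exactly. Their poses are not given: they have to be found in the camera images.
- block_center (a point): Centre (half-way up) of the loose pine depth block, 46 x 28 x 24 mm (its x, y, z), 30 g, lying flat on the bench; x runs along its 46 mm length, z up. Grip it across the 28 mm width.
- plug_center (a point): Centre (half-way up) of the loose round pine plug, 40 mm diameter, 26 mm high, 30 g, standing on its flat end; z up.
- block_bin_free (a point): Drop point in the block bin: centre of the free near half of its inner floor (5 mm above the bench), 22 mm in -x from the bin's centre. Bin: white open box fixed to the bench, 130 (x) x 110 (y) x 50 mm high, walls and floor 5 mm; axes are the bin's. Two rectangular blocks, 24 mm high, are fixed in its +x half. Floor from 38 mm in -x to 50 mm in +x of this point is free.
- plug_bin_free (a point): Drop point in the plug bin: an identical fixed white bin, but with two round plugs, 40 mm diameter, 26 mm high, fixed in its +x half. Point on the inner floor, 22 mm in -x from the bin's centre; axes are the bin's. Floor from 38 mm in -x to 40 mm in +x of this point is free. Which bin stands left and which right changes.
- handle_grip (a point): Grip point of the column's handle, an upright black block 30 (x) x 34 (y) x 50 mm high (25 mm above and below this point). A steel release button 20 mm wide, 32 mm high at this height stands 8 mm out of its +y face (2 mm when fully in): width to squeeze along y 42 mm, pressed 36 mm; the point is the centre of the pressed width. Axes turn with the column, z up. Stowed, 170 mm above the bench.
- button (a joint): Release button: 0 = out, 0.006 m = fully pressed (about 6 N, spring-loaded). It frees the latch from about 0.0035 m inwards; keep it pressed with a firm grip (20 N or more) while pulling. Let go between stops, the column sinks and catches at the stop below.
- mast (a joint): Extension of the column (handle, rod and camera, about 0.4 kg, sliding friction about 1.5 N): 0 = stowed, 0.05 m = first stop (the latch catches there only if the button is out), 0.10 m = second stop, a hard end. Without the button pressed it is latched. It sinks back if let slip.
- jar_center (a point): Bystander: closed glass jar, 60 mm diameter, 75 mm high; point at its centre. Leave it.
- scraper: Bystander: flat scraper with blue handle, about 195 mm long along its x, 16 mm high. Origin under its middle. Leave it.
- tape_measure: Bystander: grey tape measure case, 62 x 34 x 58 mm. Origin under its centre. Leave it.
- collar_top (a point): Top of the fixed tube from which the handle's steel rod telescopes straight up: on the column's axis, 135 mm above the bench. Tube 36 mm diameter with a 46 mm black collar at the top, on a fixed steel base plate 110 x 110 mm.
- camera_center (a point): Centre of the camera, a grey box 45 (x) x 75 (y) x 50 mm with a lens below, on an arm 128 mm out on the handle's +x side; its top is 18 mm above the grip point. It rises with the handle. Nothing stands above the handle.
Not all that is in view belongs to the job. Leave any blue look-alike of the part that bears block_center alone.

How it is judged:
By the outcome, as a careful person would: the job done as asked, in the order asked, and still so for the second after the job is handed in, while the arm keeps its last pose, push and grip.
It also fails if it takes over 67 s, if anything falls off the work surface, if the arm or the gripper's body presses on something with over 40 N, if the wrist force passes 120 N, or if a joint passes its speed limit or range.

### The arm

A 6-joint arm with a two-finger parallel gripper is mounted at the origin on the work surface. World frame = base frame: x ahead of the robot, y to its left, z up, the work surface at z = 0. Lengths are in m, angles in rad, forces in N, time in s.
With the tool pointing down it reaches from about 0.375 to 0.975 m from the base axis. Payload 3.8 kg.
Tool frame: the origin (TCP) lies on the centre line of the jaws, within the pads' length; the fingertips stand 22 mm ahead of it and the grasp point (between the pads) lies 3 mm ahead of it; x points along the fingers, y is the direction in which the jaws open and shut, and the axes are right-handed (so a half turn about x gives the same grasp; the last joint's range is limited). The gripper opens to 85 mm and grips with 20 to 120 N. Pads are 22 mm wide; open, the fingers measure 114 mm over their backs; the gripper's body (76 mm by 85 mm) begins 54 mm behind the grasp point. The pads swing forward as they close: fully open they stand 13 mm farther back than shut.
Start: joints at [1.144, 0.264, 1.604, -0, 1.274, -0.037], TCP at [0.256, 0.624, 0.253] pointing down, gripper open.
Joint ranges: [-2.63, 2.63], [-0.94, 2.18], [0.31, 2.57], [-1.31, 4.45], [0, 2.66], [-2.55, 2.55]. Speed limits (rad/s): [2.57, 2.57, 3.14, 3.14, 3.14, 3.14].

### API

Orientations are given as a rotation vector (axis times angle).
In Python, from workcell import monitor, eyes, finish_job gives the robot as it stands. The module is installed in compiled form; this text tells all that it offers.
- The arm moves only by the tool play_rows, never from a script. Its argument "deltas" is a list of rows, each an object of numbers: "wx", "wy", "wz": the turn, a rotation vector about the world's x, y, z in degrees; "x", "y", "z": the shift along the world's x, y, z in mm; "fingers": the closure, from -1 (fully open) to 1 (shut), so that 0 is half open. A call has 1 to 20 rows; each row is the pose to reach, as a shift and turn from the pose commanded when the call began; what a row does not reach only later rows make up. A row lasts 1/8 s, in which the tool goes at most 62.5 mm and 10.7 degrees, less where a joint would pass 70% of its speed; a pose out of reach is approached as far as the arm can. A call with a gripper value outside its range is refused whole. The fingers move at their own pace and stop on an object; "grip_force" is the grip in N (left out, the last holds). Time passes only in rows, so rows that repeat a pose let the fingers close. It gives the time, the measured TCP pose, the force and the opening at its end, in the units of the state.
- monitor.read_state(): the state, without advancing time (a new reading comes with each control period).
- eyes.read_camera(name): name is "side" or "top" or "wrist"; returns a dict with "frame" (420x560x3 uint8, red, green, blue), "depth" (420x560 float32, m along the optical axis (not along the pixel's ray), 0 where there is no reading), "K" (3x3 intrinsics, pixels), "k1" (the pictures are not rectified: a ray, as slopes to the right and down, at radius r is drawn at 1 + k1 r^2 times it, then the intrinsics apply), "view" (4x4, takes a point from world to camera coordinates); the wrist camera has in their place "tool_from_camera" (4x4, takes a point from camera to tool coordinates, whose origin is the TCP and whose axes are the tool frame's). Camera axes: x right, y down, z forward; pixel columns grow to the right and rows downward; lengths in m; the calibration is good to about 2 mm. A picture is of the moment at which its call begins: read the wrist's pose just before it.
- finish_job(): hands the job in, once; it reports no verdict.
The state is a dict: "time": time; "q": joint angles; "joint_vel": joint speeds; "joint_torque": joint torques, N m; "tool_pos": TCP position; "tcp_rot": TCP orientation; "wrist_force": force on the tool from outside, world axes, zero at the start; "torque": the same for the moment, N m; "width": opening from 0.0 (shut) to 1.0 (fully open).
Only numpy, scipy, OpenCV 4.12 (cv2) and the standard library are available. Lean on these libraries where they do the work, as an engineer would, in place of code of your own. Each camera call takes 0.05 s, during which the arm holds its last target.

## Working session

There is one attempt and no reset: what is moved stays moved. The work goes in short steps, Python scripts to look and compute and a tool call to move; the robot and the scene stay as the last step left them, time stands still between calls to the robot, and variables do not carry over. Pictures are saved under pics/ and viewed, and the job is handed in when it is done.

Besides the shell and the picture viewer there is one more tool, called as name(argument=value, ...), one argument or row to a line, values as JSON. play_rows: Moves the arm, as the interface text tells. Its arguments: {"type":"object","properties":{"deltas":{"type":"array"},"grip_force":{"type":"number"}},"required":["deltas"]}

```bash
mkdir -p pics
cat > h.py <<'E'
import numpy as np, cv2, pickle
from scipy.spatial.transform import Rotation as R
from workcell import monitor, eyes, finish_job
def snap(n,tag):
    s=monitor.read_state(); c=eyes.read_camera(n); c=dict(c); c['state']=s
    cv2.imwrite(f'pics/{tag}.png',cv2.cvtColor(c['frame'],cv2.COLOR_RGB2BGR))
    pickle.dump(c,open(f'pics/{tag}.pkl','wb')); return c
def load(tag): return pickle.load(open(f'pics/{tag}.pkl','rb'))
def cloud(c):
    H,W=c['depth'].shape; u,v=np.meshgrid(np.arange(W),np.arange(H))
    p=np.stack([u,v],-1).reshape(-1,1,2).astype(float)
    n=cv2.undistortPoints(p,np.array(c['K'],float),np.array([c['k1'],0,0,0,0.])).reshape(H,W,2)
    d=c['depth']; P=np.dstack([n*d[...,None],d])
    if 'view' in c: T=np.linalg.inv(c['view'])
    else:
        s=c['state'];Tt=np.eye(4);Tt[:3,:3]=R.from_rotvec(s['tcp_rot']).as_matrix();Tt[:3,3]=s['tool_pos'];T=Tt@c['tool_from_camera']
    Q=P@T[:3,:3].T+T[:3,3]; Q[d==0]=np.nan; return Q
E
python3 - <<'E'
from h import *
for n in ['side','top','wrist']: c=snap(n,n+'0'); print(n,c['k1'],c['K'][0])
print(monitor.read_state())
E
```

```text
side -0.0683501250530648 [476.62640905   0.         277.15435057]
top -0.02498156269950345 [397.07321843   0.         284.42136612]
wrist -0.05260331523624933 [304.98959584   0.         275.72337041]
{'time': 0.15, 'q': array([ 1.14410608e+00,  2.64589401e-01,  1.60508570e+00, -2.35176621e-05,
        1.27372326e+00, -3.69271607e-02]), 'joint_vel': array([-0.0004254 , -0.00107607, -0.00357156,  0.00024882,  0.00079593,
        0.00122056]), 'joint_torque': array([-4.72428237e-04, -5.15905631e+01, -3.67961419e+01, -6.50975858e-05,
        8.11964128e-03, -2.01161157e-06]), 'tool_pos': array([0.25627802, 0.62386529, 0.25222802]), 'tcp_rot': array([ 0.30438787,  1.54947734, -0.30717107]), 'wrist_force': array([-1.39560454,  0.23130204, -0.05690041]), 'torque': array([-0.00118372, -0.00707969,  0.02565086]), 'width': 0.9983348796980633}
```

```bash
ls pics
```

```text
side0.pkl
side0.png
top0.pkl
top0.png
wrist0.pkl
wrist0.png
```

View pics/top0.png

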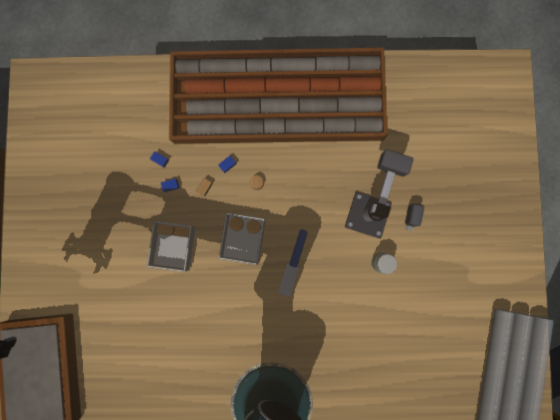

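View pics/side0.png

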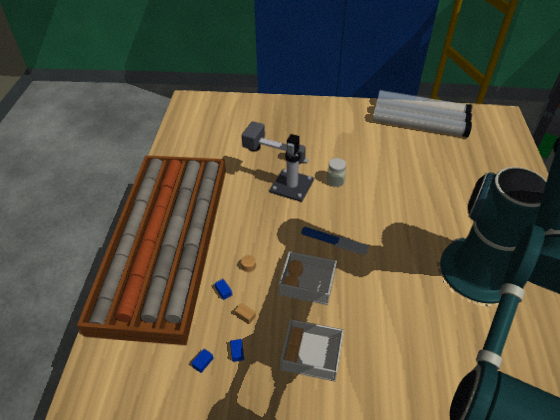

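View pics/wrist0.png

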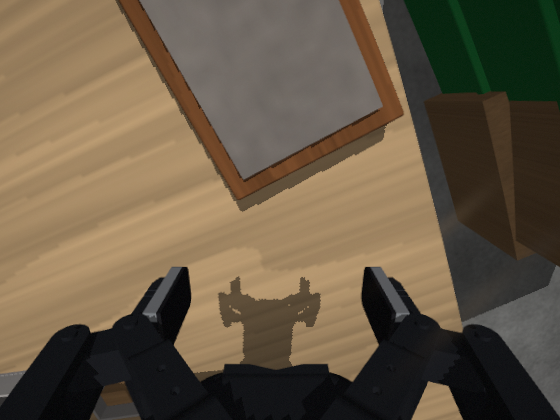

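Run:
```python
from h import *
for tag in ['top0','side0']:
    c=load(tag);Q=cloud(c);img=c['frame'].astype(int)
    hsv=cv2.cvtColor(c['frame'],cv2.COLOR_RGB2HSV)
    z=Q[...,2]
    pts=[(205,187),(257,181),(228,163),(172,247),(243,238),(378,209),(396,162),(386,264),(415,215),(296,262),(500,250)] if tag=='top0' else [(246,313),(248,263),(223,289),(293,140)]
    for u,v in pts: print(tag,u,v,Q[v,u].round(3),c['frame'][v,u])
    # components above table within region
    m=((z>0.012)&(z<0.035)&(Q[...,0]>0.3)&(Q[...,0]<0.75)).astype(np.uint8)
    n,l,st,ce=cv2.connectedComponentsWithStats(m)
    for i in range(1,n):
        if st[i,4]>25:
            q=Q[l==i]; 
            (cx,cy),(w,h),a=cv2.minAreaRect(q[:,:2].astype(np.float32)*1000)
            print(' comp',ce[i].round(),st[i,4],np.median(q[:,2]).round(4),'rect',round(cx),round(cy),round(w),round(h),round(a),img[l==i].mean(0).round())
c=load('top0')
a=cv2.resize(c['frame'][130:280,130:290],None,fx=5,fy=4.0*1,interpolation=cv2.INTER_CUBIC)
a=cv2.resize(c['frame'][135:285,140:300],None,fx=4,fy=4,interpolation=cv2.INTER_CUBIC)
b=cv2.resize(c['frame'][140:290,320:480],None,fx=4,fy=4,interpolation=cv2.INTER_CUBIC)
cv2.imwrite('pics/za.png',a[...,::-1]);cv2.imwrite('pics/zb.png',b[...,::-1])
c=load('side0')
a=cv2.resize(c['frame'][110:210,230:370],None,fx=5,fy=5,interpolation=cv2.INTER_CUBIC)
cv2.imwrite('pics/zc.png',a[...,::-1])
```

```text
top0 205 187 [0.621 0.184 0.023] [141 108  70]
top0 257 181 [0.636 0.034 0.024] [145 111  71]
top0 228 163 [0.69  0.117 0.024] [ 47  63 127]
top0 172 247 [0.449 0.283 0.007] [147 143 136]
top0 243 238 [0.473 0.077 0.006] [86 82 77]
top0 378 209 [ 0.537 -0.275  0.192] [42 36 31]
top0 396 162 [ 0.654 -0.324  0.187] [81 77 79]
top0 386 264 [ 0.397 -0.318  0.076] [148 144 138]
top0 415 215 [ 0.53  -0.407  0.058] [81 78 80]
top0 296 262 [ 0.402 -0.076  0.014] [40 42 56]
top0 500 250 [ 0.428 -0.671 -0.002] [148 123  86]
 comp [158. 159.] 151 0.0235 rect 706 323 46 28 63 [ 55.  65. 117.]
 comp [227. 163.] 162 0.0237 rect 691 122 30 46 38 [ 53.  65. 118.]
 comp [256. 182.] 154 0.0261 rect 634 35 37 37 44 [139. 107.  69.]
 comp [169. 184.] 170 0.0236 rect 631 290 28 47 15 [ 49.  59. 108.]
 comp [204. 186.] 163 0.0235 rect 624 189 30 46 59 [134. 103.  67.]
 comp [360. 211.] 362 0.0136 rect 543 -266 69 109 71 [68. 64. 62.]
 comp [408. 215.] 51 0.0226 rect 533 -399 61 14 1 [51. 45. 40.]
 comp [233. 226.] 211 0.03 rect 477 105 46 121 80 [77. 64. 47.]
 comp [253. 225.] 156 0.0304 rect 509 44 37 41
[... 765 characters left out ...]
t 529 -276 45 33 15 [84. 83. 87.]
 comp [322. 235.] 198 0.0146 rect 436 -77 26 115 74 [12. 27. 51.]
 comp [248. 262.] 174 0.0253 rect 631 38 40 39 37 [153. 113.  64.]
 comp [300. 268.] 563 0.0292 rect 469 69 95 119 80 [72. 61. 46.]
 comp [223. 287.] 192 0.0231 rect 687 124 29 49 40 [ 17.  54. 137.]
 comp [303. 294.] 250 0.0242 rect 477 131 12 130 84 [76. 75. 72.]
 comp [245. 312.] 226 0.0231 rect 621 192 29 46 62 [146. 108.  60.]
 comp [301. 340.] 677 0.0273 rect 451 276 96 119 81 [75. 63. 47.]
 comp [237. 349.] 237 0.0225 rect 627 293 28 49 14 [  9.  46. 128.]
 comp [201. 359.] 259 0.0231 rect 705 325 47 29 59 [  9.  47. 134.]
 comp [308. 371.] 230 0.0235 rect 457 336 6 126 82 [79. 79. 75.]
```

View pics/za.png

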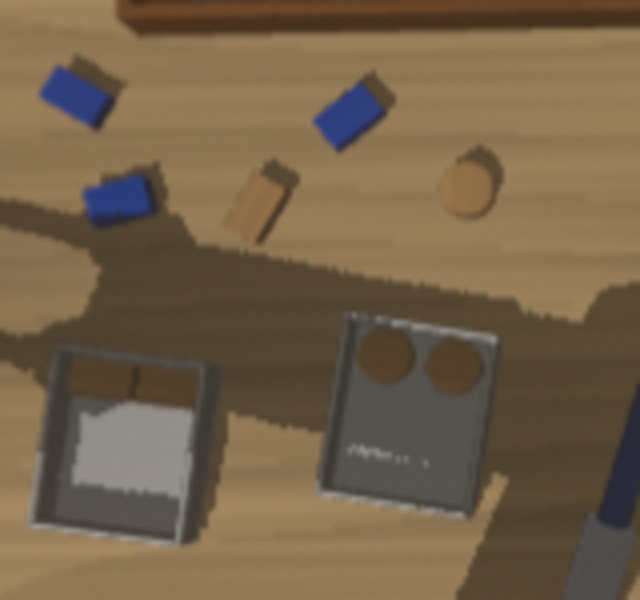

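View pics/zb.png

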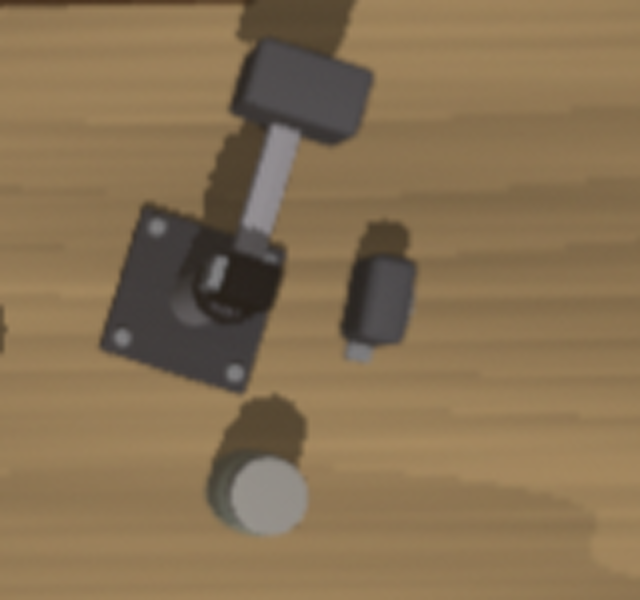

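View pics/zc.png

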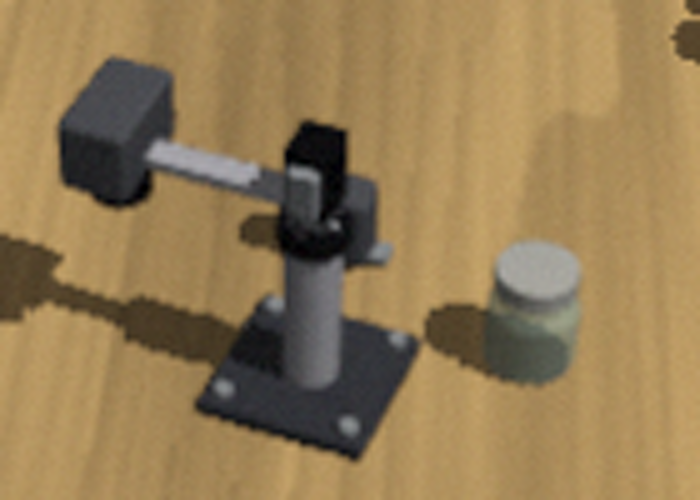

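Run:
```python
from h import *
s=monitor.read_state();M=R.from_rotvec(s['tcp_rot']).as_matrix();print(M.round(3), s['q'])
c=load('wrist0');print(c['tool_from_camera'].round(3))
for tag in ['top0','side0']:
    c=load(tag);Q=cloud(c);z=Q[...,2]
    for nm,(x0,x1,y0,y1) in dict(blockbin=(.35,.54,.2,.36),plugbin=(.37,.57,-.01,.155)).items():
        m=(z>.043)&(z<.056)&(Q[...,0]>x0)&(Q[...,0]<x1)&(Q[...,1]>y0)&(Q[...,1]<y1)
        q=Q[m][:,:2].astype(np.float32)*1000; print(tag,nm,m.sum(),cv2.minAreaRect(q))
    for nm,(x0,x1,y0,y1,z0,z1) in dict(cam=(.6,.72,-.4,-.26,.175,.2),handle=(.48,.58,-.32,-.23,.187,.205),button=(.48,.58,-.32,-.23,.178,.19),base=(.44,.62,-.36,-.18,.008,.02),jar=(.35,.45,-.37,-.27,.065,.085)).items():
        m=(z>z0)&(z<z1)&(Q[...,0]>x0)&(Q[...,0]<x1)&(Q[...,1]>y0)&(Q[...,1]<y1)
        q=Q[m][:,:2].astype(np.float32)*1000; print(tag,nm,m.sum(),np.round(q.mean(0)) if len(q) else '',cv2.minAreaRect(q) if len(q)>2 else '')
```

```text
[[-0.001  0.38   0.925]
 [-0.002  0.925 -0.38 ]
 [-1.    -0.002 -0.   ]] [ 1.14410608e+00  2.64589401e-01  1.60508570e+00 -2.35176621e-05
  1.27372326e+00 -3.69271607e-02]
[[ 0.001 -0.326  0.945 -0.121]
 [ 1.     0.001 -0.001  0.   ]
 [-0.001  0.945  0.326 -0.083]
 [ 0.     0.     0.     1.   ]]
top0 blockbin 344 ((453.40594482421875, 280.5012512207031), (111.93965911865234, 130.53738403320312), 81.7817153930664)
top0 plugbin 311 ((472.5789794921875, 76.65962982177734), (110.38130187988281, 129.94268798828125), 80.29653930664062)
top0 cam 546 [ 655. -325.] ((657.058837890625, -327.23687744140625), (76.1275863647461, 45.128692626953125), 72.07147979736328)
top0 handle 181 [ 536. -285.] ((536.9912109375, -282.62811279296875), (42.55657196044922, 29.603721618652344), 71.7115707397461)
top0 button 49 [ 538. -270.] ((531.6447143554688, -274.41845703125), (44.00811004638672, 20.485475540161133), 30.225313186645508)
top0 base 988 [ 532. -275.] ((536.3543090820312, -286.3746032714844), (111.1128921508789, 110.16783905029297), 71.24893188476562)
top0 jar 313 [ 399. -320.] ((398.4921875, -320.
[... 268 characters left out ...]
05078, 130.5113525390625), 80.78192901611328)
side0 cam 282 [ 653. -318.] ((654.0730590820312, -321.5014953613281), (77.8015365600586, 45.845829010009766), 70.08541870117188)
side0 handle 88 [ 533. -280.] ((531.7863159179688, -283.8727111816406), (38.3824577331543, 29.443483352661133), 74.05773162841797)
side0 button 62 [ 534. -269.] ((527.6004028320312, -274.88458251953125), (47.30213928222656, 25.764524459838867), 37.701263427734375)
side0 base 553 [ 532. -274.] ((532.9749755859375, -281.1791687011719), (113.30535888671875, 108.86373901367188), 70.13223266601562)
side0 jar 180 [ 395. -315.] ((394.97869873046875, -318.1428527832031), (55.51100540161133, 51.66611862182617), 75.5561752319336)
```

play_rows(
  deltas=[
    {"x":40,"y":-45,"z":-10,"wz":-2},
    {"x":366,"y":-434,"z":-103,"wz":-8,"fingers":-1},
    {"x":366,"y":-434,"z":-103,"wz":-8},
    {"x":366,"y":-434,"z":-103,"wz":-8},
    {"x":366,"y":-434,"z":-103,"wz":-8},
    {"x":366,"y":-434,"z":-103,"wz":-8},
    {"x":366,"y":-434,"z":-103,"wz":-8},
    {"x":366,"y":-434,"z":-103,"wz":-8},
    {"x":366,"y":-434,"z":-103,"wz":-8},
    {"x":366,"y":-434,"z":-103,"wz":-8},
    {"x":366,"y":-434,"z":-103,"wz":-8},
    {"x":366,"y":-434,"z":-103,"wz":-8},
    {"x":366,"y":-434,"z":-103,"wz":-8},
  ],
)

```text
schema error: expected keys wx, wy, wz, x, y, z, fingers
```

play_rows(
  deltas=[
    {"x":40,"y":-45,"z":-10,"wx":0,"wy":0,"wz":-2,"fingers":-1},
    {"x":85,"y":-90,"z":-30,"wx":0,"wy":0,"wz":-4,"fingers":-1},
    {"x":125,"y":-135,"z":-50,"wx":0,"wy":0,"wz":-6,"fingers":-1},
    {"x":366,"y":-434,"z":-103,"wx":0,"wy":0,"wz":-8,"fingers":-1},
    {"x":366,"y":-434,"z":-103,"wx":0,"wy":0,"wz":-8,"fingers":-1},
    {"x":366,"y":-434,"z":-103,"wx":0,"wy":0,"wz":-8,"fingers":-1},
    {"x":366,"y":-434,"z":-103,"wx":0,"wy":0,"wz":-8,"fingers":-1},
    {"x":366,"y":-434,"z":-103,"wx":0,"wy":0,"wz":-8,"fingers":-1},
    {"x":366,"y":-434,"z":-103,"wx":0,"wy":0,"wz":-8,"fingers":-1},
    {"x":366,"y":-434,"z":-103,"wx":0,"wy":0,"wz":-8,"fingers":-1},
    {"x":366,"y":-434,"z":-103,"wx":0,"wy":0,"wz":-8,"fingers":-1},
    {"x":366,"y":-434,"z":-103,"wx":0,"wy":0,"wz":-8,"fingers":-1},
    {"x":366,"y":-434,"z":-103,"wx":0,"wy":0,"wz":-8,"fingers":-1},
    {"x":366,"y":-434,"z":-103,"wx":0,"wy":0,"wz":-8,"fingers":-1},
  ],
)

```text
time: 1.9
tool_pos: [0.6219, 0.1917, 0.1507]
tcp_rot: [0.414, 1.531, -0.413]
wrist_force: [0.5, -0.5, -0.2]
width: 1.002
```

```bash
cat > w.py <<'E'
from h import *
import sys
tag=sys.argv[1]
c=snap('wrist',tag);s=c['state'];print(s['time'],s['tool_pos'],s['tcp_rot'],s['wrist_force'],s['width'])
M=R.from_rotvec(s['tcp_rot']).as_matrix();print('x',M[:,0].round(4),'yaw y',np.degrees(np.arctan2(M[1,1],M[0,1])).round(2))
Q=cloud(c);z=Q[...,2];img=c['frame'].astype(int)
m=((z>0.017)&(z<0.035)).astype(np.uint8)
n,l,st,ce=cv2.connectedComponentsWithStats(m)
for i in range(1,n):
    if st[i,4]>100:
        q=Q[l==i]
        # keep top face
        zt=np.median(q[:,2]); q=q[q[:,2]>zt-.003]
        print(' comp',ce[i].round(),st[i,4],round(zt,4),np.round(cv2.minAreaRect(q[:,:2].astype(np.float32)*1000)[0],1),cv2.minAreaRect(q[:,:2].astype(np.float32)*1000)[1:],img[l==i].mean(0).round())
E
python3 w.py w1
```

```text
1.9 [0.62191978 0.19166125 0.15065255] [ 0.41366876  1.53066156 -0.41322682] [ 0.46410422 -0.54916684 -0.16205026] 1.0021210672664838
x [ 4.e-04  2.e-04 -1.e+00] yaw y 59.77
 comp [250.  19.] 2343 0.0298 [487.  248.5] ((48.31531524658203, 35.340763092041016), 82.06925201416016) [156. 121.  83.]
 comp [306.   6.] 519 0.0296 [508.3 287.3] ((33.2327880859375, 11.508401870727539), 59.06962203979492) [143. 110.  75.]
 comp [298.  33.] 633 0.0265 [516.5 270.2] ((106.31346893310547, 1.2377753257751465), 81.9013442993164) [57. 55. 53.]
 comp [112.  86.] 1815 0.0266 [480.1 130.3] ((3.425769329071045, 129.82315063476562), 80.4442138671875) [72. 70. 68.]
 comp [28. 37.] 808 0.0259 [413.8  98.7] ((59.30508804321289, 2.3688971996307373), 80.1557846069336) [53. 51. 49.]
 comp [ 64. 164.] 5126 0.0316 [495.3  67.6] ((93.25656127929688, 69.55033111572266), 80.07402801513672) [113.  89.  65.]
 comp [383. 152.] 1981 0.0247 [628.9 290.2] ((28.761276245117188, 46.08546829223633), 14.606751441955566) [ 22.  59. 137.]
 comp [273. 203.] 1671 0.0247 [622.2 189.5] ((27.999116897583008, 45.549217224121094), 58
[... 290 characters left out ...]
. 292.] 1271 0.0248 [688.4 122.2] ((28.286865234375, 46.72772216796875), 37.74155807495117) [ 16.  47. 111.]
 comp [417. 281.] 384 0.0265 [754.7 268.5] ((27.69112205505371, 2.985102415084839), 88.99474334716797) [77. 48. 28.]
 comp [301. 335.] 1658 0.0257 [755.1 138.5] ((3.160613536834717, 146.9637451171875), 0.16359694302082062) [48. 30. 17.]
 comp [211. 372.] 180 0.0218 [755.3  30.7] ((2.6428635120391846, 38.012229919433594), 2.9291090965270996) [41. 25. 14.]
 comp [453. 407.] 119 0.0258 [942.6 245.2] ((4.589430809020996, 9.525691032409668), 11.88402271270752) [71. 44. 25.]
 comp [121. 413.] 317 0.0247 [755.1 -98.4] ((61.392940521240234, 2.600038766860962), 89.25159454345703) [61. 38. 21.]
```

View pics/w1.png

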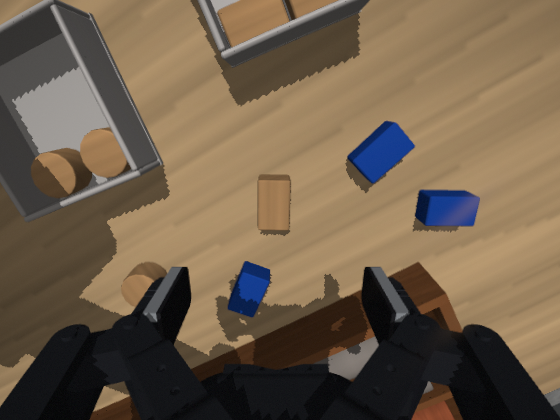

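play_rows(
  deltas=[
    {"x":0,"y":-1,"z":-40,"wx":0,"wy":0,"wz":-1,"fingers":-0.6},
    {"x":0,"y":-1,"z":-85,"wx":0,"wy":0,"wz":-1,"fingers":-0.6},
    {"x":0,"y":-1,"z":-110,"wx":0,"wy":0,"wz":-1,"fingers":-0.5},
    {"x":0,"y":-1,"z":-120,"wx":0,"wy":0,"wz":-1,"fingers":-0.3},
    {"x":0,"y":-1,"z":-125,"wx":0,"wy":0,"wz":-1,"fingers":-0.3},
    {"x":0,"y":-1,"z":-125,"wx":0,"wy":0,"wz":-1,"fingers":-0.3},
  ],
  grip_force=25,
)

```text
time: 2.7
tool_pos: [0.6232, 0.1897, 0.0262]
tcp_rot: [0.429, 1.527, -0.428]
wrist_force: [0.2, -0.3, -0.2]
width: 0.65
```

Close and lift.

play_rows(
  deltas=[
    {"x":-1,"y":0,"z":-1,"wx":0,"wy":0,"wz":0,"fingers":1},
    {"x":-1,"y":0,"z":-1,"wx":0,"wy":0,"wz":0,"fingers":1},
    {"x":-1,"y":0,"z":-1,"wx":0,"wy":0,"wz":0,"fingers":1},
    {"x":-1,"y":0,"z":-1,"wx":0,"wy":0,"wz":0,"fingers":1},
    {"x":-1,"y":0,"z":-1,"wx":0,"wy":0,"wz":0,"fingers":1},
    {"x":-1,"y":0,"z":10,"wx":0,"wy":0,"wz":0,"fingers":1},
    {"x":-1,"y":0,"z":40,"wx":0,"wy":0,"wz":0,"fingers":1},
    {"x":-1,"y":0,"z":70,"wx":0,"wy":0,"wz":0,"fingers":1},
    {"x":-1,"y":0,"z":100,"wx":0,"wy":0,"wz":0,"fingers":1},
    {"x":-1,"y":0,"z":110,"wx":0,"wy":0,"wz":0,"fingers":1},
  ],
)

```text
time: 3.95
tool_pos: [0.6228, 0.1897, 0.1379]
tcp_rot: [0.43, 1.525, -0.427]
wrist_force: [0.1, 0.1, -0.3]
width: 0.322
```

```bash
python3 w.py w2|head -3
```

```text
3.95 [0.62277871 0.18967228 0.13792102] [ 0.42995039  1.52457291 -0.42679626] [ 0.1018721   0.12712638 -0.25453216] 0.3220721397866763
x [ 0.0038  0.001  -1.    ] yaw y 58.66
 comp [101.  85.] 2092 0.0265 [480.  130.7] ((3.2785301208496094, 129.48878479003906), 80.33462524414062) [73. 71. 70.]
```

View pics/w2.png

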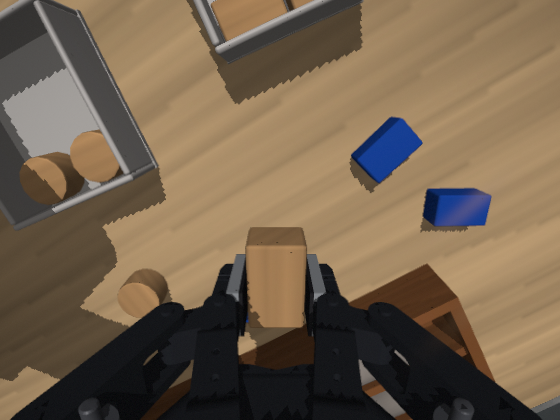

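play_rows(
  deltas=[
    {"x":-30,"y":15,"z":0,"wx":0,"wy":0,"wz":4,"fingers":1},
    {"x":-75,"y":37,"z":0,"wx":0,"wy":0,"wz":9,"fingers":1},
    {"x":-120,"y":59,"z":0,"wx":0,"wy":0,"wz":15,"fingers":1},
    {"x":-160,"y":78,"z":0,"wx":0,"wy":0,"wz":20,"fingers":1},
    {"x":-184,"y":90,"z":0,"wx":0,"wy":0,"wz":23,"fingers":1},
    {"x":-192,"y":94,"z":0,"wx":0,"wy":0,"wz":23,"fingers":1},
    {"x":-192,"y":94,"z":-20,"wx":0,"wy":0,"wz":23,"fingers":1},
    {"x":-192,"y":94,"z":-50,"wx":0,"wy":0,"wz":23,"fingers":1},
    {"x":-192,"y":94,"z":-80,"wx":0,"wy":0,"wz":23,"fingers":1},
    {"x":-192,"y":94,"z":-95,"wx":0,"wy":0,"wz":23,"fingers":1},
    {"x":-192,"y":94,"z":-103,"wx":0,"wy":0,"wz":23,"fingers":1},
    {"x":-192,"y":94,"z":-104,"wx":0,"wy":0,"wz":23,"fingers":1},
  ],
)

```text
time: 5.5
tool_pos: [0.4298, 0.2833, 0.0312]
tcp_rot: [0.114, 1.568, -0.115]
wrist_force: [-0.2, 0.3, 0.2]
width: 0.323
```

play_rows(
  deltas=[
    {"x":0,"y":0,"z":0,"wx":0,"wy":0,"wz":0,"fingers":0.2},
    {"x":0,"y":0,"z":0,"wx":0,"wy":0,"wz":0,"fingers":-0.05},
    {"x":0,"y":0,"z":0,"wx":0,"wy":0,"wz":0,"fingers":-0.05},
    {"x":0,"y":0,"z":0,"wx":0,"wy":0,"wz":0,"fingers":-0.05},
    {"x":0,"y":0,"z":20,"wx":0,"wy":0,"wz":0,"fingers":-0.05},
    {"x":0,"y":0,"z":60,"wx":0,"wy":0,"wz":0,"fingers":-0.05},
    {"x":0,"y":0,"z":100,"wx":0,"wy":0,"wz":0,"fingers":-0.05},
    {"x":0,"y":0,"z":120,"wx":0,"wy":0,"wz":0,"fingers":-1},
    {"x":0,"y":0,"z":120,"wx":0,"wy":0,"wz":0,"fingers":-1},
  ],
)

```text
time: 6.62
tool_pos: [0.4309, 0.2842, 0.1535]
tcp_rot: [0.116, 1.564, -0.112]
wrist_force: [0.4, -0.0, 0.3]
width: 0.923
```

```bash
python3 w.py w3
```

```text
6.625 [0.43089224 0.28423864 0.15348073] [ 0.11631111  1.56381037 -0.11193434] [ 0.41772144 -0.00913254  0.33930691] 0.9225858388379504
x [ 0.0042  0.0025 -1.    ] yaw y 81.67
 comp [272. 152.] 474 0.026 [387.8 289.9] ((108.25376892089844, 0.9097015261650085), 81.73538970947266) [106. 103. 100.]
 comp [274. 261.] 4835 0.0295 [454.6 279.7] ((101.22073364257812, 117.66837310791016), 81.95349884033203) [110.  90.  68.]
 comp [274. 201.] 1771 0.0297 [430.2 283. ] ((28.009695053100586, 45.89936065673828), 81.89033508300781) [138. 106.  72.]
 comp [ 94. 239.] 1911 0.0265 [440.2 111.2] ((154.92335510253906, 77.08075714111328), 34.37643051147461) [81. 78. 77.]
 comp [ 51. 293.] 4215 0.0311 [475.2  69.5] ((91.39341735839844, 113.91500854492188), 79.746337890625) [100.  82.  63.]
 comp [308. 360.] 314 0.0218 [615.9 289.3] ((46.24074935913086, 14.64474105834961), 87.29058074951172) [13. 40. 96.]
```

View pics/w3.png

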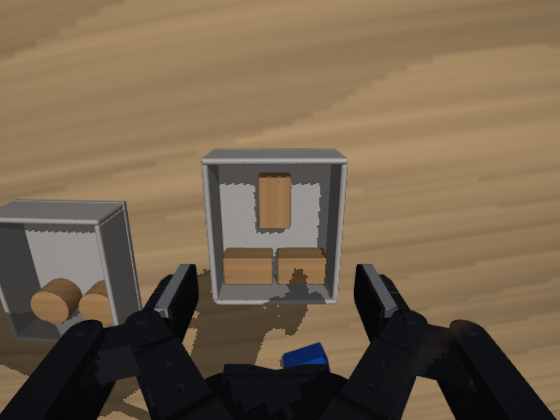

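play_rows(
  deltas=[
    {"x":25,"y":-31,"z":0,"wx":0,"wy":0,"wz":-1,"fingers":-1},
    {"x":62,"y":-76,"z":0,"wx":0,"wy":0,"wz":-1.5,"fingers":-1},
    {"x":100,"y":-124,"z":0,"wx":0,"wy":0,"wz":-1.5,"fingers":-1},
    {"x":138,"y":-170,"z":0,"wx":0,"wy":0,"wz":-1.5,"fingers":-1},
    {"x":175,"y":-216,"z":-3,"wx":0,"wy":0,"wz":-1.5,"fingers":-1},
    {"x":195,"y":-241,"z":-3,"wx":0,"wy":0,"wz":-1.5,"fingers":-1},
    {"x":201,"y":-248,"z":-3,"wx":0,"wy":0,"wz":-1.5,"fingers":-1},
    {"x":201,"y":-248,"z":-3,"wx":0,"wy":0,"wz":-1.5,"fingers":-1},
    {"x":201,"y":-248,"z":-3,"wx":0,"wy":0,"wz":-1.5,"fingers":-1},
  ],
)

```text
time: 7.8
tool_pos: [0.6293, 0.0365, 0.1475]
tcp_rot: [0.134, 1.568, -0.134]
wrist_force: [0.7, -0.7, 0.5]
width: 1.006
```

```bash
python3 w.py w4
```

```text
7.8 [0.629285   0.03650958 0.14747831] [ 0.13410421  1.56848842 -0.13379761] [ 0.70223408 -0.72996578  0.50857344] 1.0059325947151982
x [-1.8e-03  4.0e-04 -1.0e+00] yaw y 80.23
 comp [73. 30.] 474 0.0175 [468.6 -90.9] ((17.82625961303711, 42.014461517333984), 75.2994384765625) [ 32.  66. 118.]
 comp [224.  36.] 268 0.0266 [496.7  21.5] ((0.9828454852104187, 47.251853942871094), 80.12825012207031) [78. 76. 75.]
 comp [363.  35.] 468 0.0262 [512.9 120.3] ((1.384995460510254, 48.491886138916016), 80.51232147216797) [63. 61. 60.]
 comp [518.  10.] 621 0.0257 [512.2 241.4] ((53.79008483886719, 7.376614570617676), 74.13309478759766) [58. 57. 55.]
 comp [259.  42.] 2659 0.0317 [505.2  45.3] ((39.12693405151367, 38.4166259765625), 79.76630401611328) [179. 138.  94.]
 comp [328.  42.] 2701 0.0317 [513.3  94.6] ((39.27336883544922, 38.71160888671875), 26.54058074951172) [177. 136.  93.]
 comp [269.  81.] 145 0.0271 [532.6  53.1] ((75.98442077636719, 0.28677570819854736), 80.44174194335938) [65. 63. 61.]
 comp [549. 162.] 705 0.024 [632.7 274.2] ((29.15781021118164, 18.082622528076172), 9.600528717041016) [ 26.  54. 118.]
 comp [275. 208.] 1692 0.0267 [632.6  35.6] ((38.97346115112305, 38.523223876953125), 32.7258415222168) [175. 135.  92.]
 comp [380. 248.] 1451 0.0246 [688.5 121.5] ((28.475311279296875, 45.86968994140625), 37.609737396240234) [ 25.  65. 149.]
 comp [481. 297.] 1655 0.0263 [754.8 218.2] ((3.7306954860687256, 129.63943481445312), 0.2796945869922638) [88. 57. 35.]
 comp [271. 329.] 2432 0.0263 [755.1   7.1] ((193.37823486328125, 3.135993003845215), 89.99195098876953) [58. 36. 21.]
 comp [525. 334.] 514 0.0278 [808.1 268.3] ((19.498992919921875, 39.76726150512695), 51.940155029296875) [56. 35. 20.]
 comp [ 18. 359.] 406 0.0256 [ 755.4 -271.6] ((3.444195508956909, 50.40187072753906), 0.7499971389770508) [78. 49. 28.]
```

View pics/w4.png

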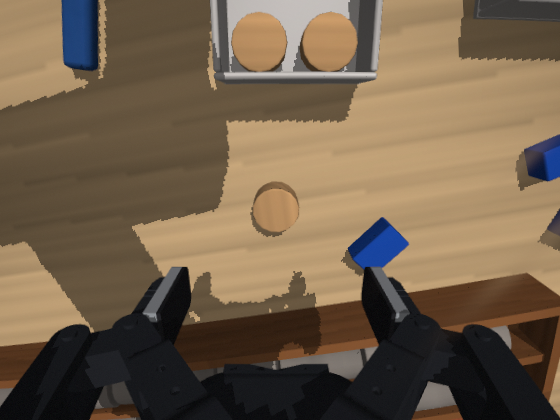

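play_rows(
  deltas=[
    {"x":2,"y":-1,"z":-30,"wx":0,"wy":0,"wz":0,"fingers":-0.6},
    {"x":2,"y":-1,"z":-75,"wx":0,"wy":0,"wz":0,"fingers":-0.6},
    {"x":2,"y":-1,"z":-105,"wx":0,"wy":0,"wz":0,"fingers":-0.6},
    {"x":2,"y":-1,"z":-118,"wx":0,"wy":0,"wz":0,"fingers":-0.6},
    {"x":2,"y":-1,"z":-122,"wx":0,"wy":0,"wz":0,"fingers":-0.6},
    {"x":2,"y":-1,"z":-122,"wx":0,"wy":0,"wz":0,"fingers":-0.6},
  ],
)

```text
time: 8.6
tool_pos: [0.6334, 0.0347, 0.0275]
tcp_rot: [0.135, 1.565, -0.134]
wrist_force: [0.2, 0.1, 0.1]
width: 0.801
```

play_rows(
  deltas=[
    {"x":-1,"y":1,"z":-1,"wx":0,"wy":0,"wz":0,"fingers":1},
    {"x":-1,"y":1,"z":-2,"wx":0,"wy":0,"wz":0,"fingers":1},
    {"x":-1,"y":1,"z":-2,"wx":0,"wy":0,"wz":0,"fingers":1},
    {"x":-1,"y":1,"z":-2,"wx":0,"wy":0,"wz":0,"fingers":1},
    {"x":-1,"y":1,"z":-2,"wx":0,"wy":0,"wz":0,"fingers":1},
    {"x":-1,"y":1,"z":10,"wx":0,"wy":0,"wz":0,"fingers":1},
    {"x":-1,"y":1,"z":40,"wx":0,"wy":0,"wz":0,"fingers":1},
    {"x":-1,"y":1,"z":75,"wx":0,"wy":0,"wz":0,"fingers":1},
    {"x":-1,"y":1,"z":102,"wx":0,"wy":0,"wz":0,"fingers":1},
    {"x":-1,"y":1,"z":110,"wx":0,"wy":0,"wz":0,"fingers":1},
    {"x":-1,"y":1,"z":110,"wx":0,"wy":0,"wz":0,"fingers":1},
  ],
)

```text
time: 9.98
tool_pos: [0.6318, 0.0353, 0.1369]
tcp_rot: [0.135, 1.565, -0.135]
wrist_force: [0.3, -0.5, 0.4]
width: 0.457
```

```bash
python3 w.py w5|head -2
```

```text
9.975 [0.63178207 0.03531872 0.13693082] [ 0.13491707  1.56523768 -0.13471772] [ 0.33053618 -0.49555811  0.3862632 ] 0.45702238932442263
x [ 0.0014  0.     -1.    ] yaw y 80.16
```

View pics/w5.png

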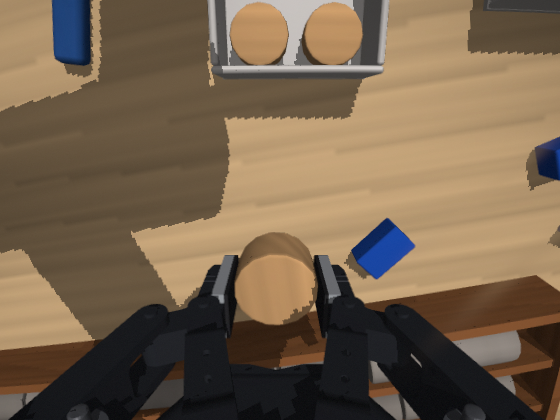

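play_rows(
  deltas=[
    {"x":-25,"y":6,"z":0,"wx":0,"wy":0,"wz":0,"fingers":1},
    {"x":-65,"y":16,"z":0,"wx":0,"wy":0,"wz":0,"fingers":1},
    {"x":-110,"y":27,"z":0,"wx":0,"wy":0,"wz":0,"fingers":1},
    {"x":-150,"y":38,"z":0,"wx":0,"wy":0,"wz":0,"fingers":1},
    {"x":-175,"y":44,"z":0,"wx":0,"wy":0,"wz":0,"fingers":1},
    {"x":-183,"y":46,"z":0,"wx":0,"wy":0,"wz":0,"fingers":1},
    {"x":-183,"y":46,"z":-20,"wx":0,"wy":0,"wz":0,"fingers":1},
    {"x":-183,"y":46,"z":-50,"wx":0,"wy":0,"wz":0,"fingers":1},
    {"x":-183,"y":46,"z":-80,"wx":0,"wy":0,"wz":0,"fingers":1},
    {"x":-183,"y":46,"z":-95,"wx":0,"wy":0,"wz":0,"fingers":1},
    {"x":-183,"y":46,"z":-103,"wx":0,"wy":0,"wz":0,"fingers":1},
    {"x":-183,"y":46,"z":-104,"wx":0,"wy":0,"wz":0,"fingers":1},
  ],
)

```text
time: 11.52
tool_pos: [0.4488, 0.0813, 0.0322]
tcp_rot: [0.135, 1.567, -0.135]
wrist_force: [0.6, -0.4, -0.3]
width: 0.457
```

play_rows(
  deltas=[
    {"x":0,"y":0,"z":0,"wx":0,"wy":0,"wz":0,"fingers":0.0},
    {"x":0,"y":0,"z":0,"wx":0,"wy":0,"wz":0,"fingers":-0.25},
    {"x":0,"y":0,"z":0,"wx":0,"wy":0,"wz":0,"fingers":-0.25},
    {"x":0,"y":0,"z":0,"wx":0,"wy":0,"wz":0,"fingers":-0.25},
    {"x":0,"y":0,"z":20,"wx":0,"wy":0,"wz":0,"fingers":-0.25},
    {"x":0,"y":0,"z":60,"wx":0,"wy":0,"wz":0,"fingers":-0.25},
    {"x":0,"y":0,"z":100,"wx":0,"wy":0,"wz":0,"fingers":-0.25},
    {"x":0,"y":0,"z":120,"wx":0,"wy":0,"wz":0,"fingers":-1},
    {"x":0,"y":0,"z":120,"wx":0,"wy":0,"wz":0,"fingers":-1},
  ],
)

```text
time: 12.65
tool_pos: [0.4501, 0.0816, 0.1543]
tcp_rot: [0.135, 1.562, -0.134]
wrist_force: [0.5, -0.1, 0.5]
width: 1.0
```

```bash
python3 w.py w6
```

```text
12.65 [0.45010721 0.08157214 0.15431363] [ 0.13544061  1.56191226 -0.13388437] [ 0.4700878  -0.07359241  0.48979872] 1.0004901167080207
x [ 4.7e-03  6.0e-04 -1.0e+00] yaw y 80.17
 comp [444. 161.] 1738 0.0263 [444.4 226. ] ((3.549072027206421, 129.45249938964844), 81.58061218261719) [62. 60. 58.]
 comp [507. 140.] 2249 0.0294 [430.4 282.8] ((29.610965728759766, 46.26798629760742), 82.1894302368164) [132. 102.  70.]
 comp [513. 210.] 4326 0.0293 [480.5 282.5] ((91.24504852294922, 66.49215698242188), 82.15418243408203) [123. 100.  76.]
 comp [274. 152.] 500 0.0269 [406.8  87.9] ((106.61466979980469, 0.630882740020752), 80.34733581542969) [121. 118. 115.]
 comp [274. 258.] 4881 0.0314 [473.2  76.3] ((101.27360534667969, 118.08160400390625), 80.44525146484375) [129. 106.  81.]
 comp [ 97. 182.] 265 0.0174 [409.4 -71.6] ((17.881603240966797, 35.63410568237305), 72.96027374267578) [16. 34. 61.]
 comp [275. 201.] 1738 0.0317 [449.4  81. ] ((38.72162628173828, 38.97617721557617), 54.383575439453125) [162. 124.  85.]
 comp [101. 231.] 512 0.0174 [454.5 -86.1] ((17.42374038696289, 76.86502075195312), 72.14189147949219) [21. 45. 82.]
 comp [501. 321.] 770 0.0243 [627.7 291.7] ((29.311370849609375, 42.35871887207031), 14.447246551513672) [ 23.  56. 129.]
 comp [530. 369.] 161 0.024 [701.7 337. ] ((30.602855682373047, 12.191837310791016), 37.20181655883789) [ 20.  53. 122.]
 comp [439. 415.] 419 0.0227 [754.8 227. ] ((4.730047702789307, 58.97367858886719), 0.5934920907020569) [75. 47. 26.]
```

View pics/w6.png

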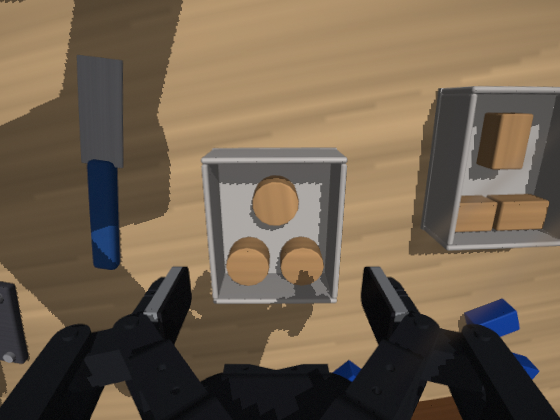

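play_rows(
  deltas=[
    {"x":0,"y":0,"z":25,"wx":0,"wy":0,"wz":0,"fingers":-1},
    {"x":5,"y":-20,"z":65,"wx":0,"wy":0,"wz":-1,"fingers":-1},
    {"x":14,"y":-60,"z":105,"wx":0,"wy":0,"wz":-2,"fingers":-1},
    {"x":26,"y":-110,"z":130,"wx":0,"wy":0,"wz":-4,"fingers":-1},
    {"x":38,"y":-165,"z":130,"wx":0,"wy":0,"wz":-6,"fingers":-1},
    {"x":50,"y":-220,"z":130,"wx":0,"wy":0,"wz":-8,"fingers":-1},
    {"x":62,"y":-275,"z":130,"wx":0,"wy":0,"wz":-9,"fingers":-1},
    {"x":74,"y":-325,"z":130,"wx":0,"wy":0,"wz":-9,"fingers":-1},
    {"x":82,"y":-355,"z":130,"wx":0,"wy":0,"wz":-9,"fingers":-1},
    {"x":84,"y":-365,"z":130,"wx":0,"wy":0,"wz":-9,"fingers":-1},
    {"x":84,"y":-365,"z":130,"wx":0,"wy":0,"wz":-9,"fingers":-1},
    {"x":84,"y":-365,"z":130,"wx":0,"wy":0,"wz":-9,"fingers":-1},
  ],
)

```text
time: 14.2
tool_pos: [0.5322, -0.2823, 0.2817]
tcp_rot: [0.258, 1.557, -0.257]
wrist_force: [-0.5, 0.7, -0.3]
width: 1.0
```

```bash
python3 w.py w7|head -2
python3 - <<'E'
from h import *
c=load('w7');Q=cloud(c);z=Q[...,2]
for nm,(x0,x1,y0,y1,z0,z1) in dict(cam=(.6,.74,-.42,-.26,.18,.195),handle=(.48,.58,-.33,-.23,.190,.205),btn=(.48,.58,-.33,-.23,.182,.190),base=(.44,.64,-.38,-.18,.006,.02)).items():
    m=(z>z0)&(z<z1)&(Q[...,0]>x0)&(Q[...,0]<x1)&(Q[...,1]>y0)&(Q[...,1]<y1)
    q=Q[m]; v,u=np.nonzero(m); print(nm,m.sum(),u.mean().round(),v.mean().round(),np.median(q[:,2]),cv2.minAreaRect(q[:,:2].astype(np.float32)*1000))
E
```

```text
14.2 [ 0.53218144 -0.2822959   0.28170205] [ 0.25796345  1.55656545 -0.25654475] [-0.47333731  0.69894485 -0.26382933] 0.999747742403054
x [-0.001   0.0011 -1.    ] yaw y 71.22
cam 3129 273.0 346.0 0.1886271973469915 ((653.6366577148438, -326.19390869140625), (75.32030487060547, 42.945491790771484), 71.74726104736328)
handle 1700 271.0 223.0 0.19553329641894363 ((533.8969116210938, -286.36444091796875), (34.10792922973633, 29.41194725036621), 70.59979248046875)
btn 397 288.0 213.0 0.18652101305130345 ((529.1607666015625, -276.75048828125), (45.81162643432617, 18.98461151123047), 41.33231735229492)
base 4920 273.0 160.0 0.012787374922886063 ((534.5380249023438, -286.5340881347656), (110.70506286621094, 110.90110778808594), 71.55711364746094)
```

View pics/w7.png

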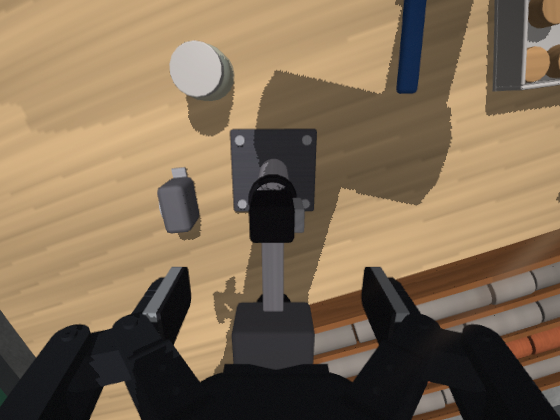

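play_rows(
  deltas=[
    {"x":1,"y":-3,"z":-20,"wx":0,"wy":0,"wz":0,"fingers":-1},
    {"x":1,"y":-3,"z":-45,"wx":0,"wy":0,"wz":0,"fingers":-1},
    {"x":1,"y":-3,"z":-75,"wx":0,"wy":0,"wz":0,"fingers":-1},
    {"x":1,"y":-3,"z":-98,"wx":0,"wy":0,"wz":0,"fingers":-1},
    {"x":1,"y":-3,"z":-109,"wx":0,"wy":0,"wz":0,"fingers":-1},
    {"x":1,"y":-3,"z":-109,"wx":0,"wy":0,"wz":0,"fingers":-1},
    {"x":1,"y":-3,"z":-109,"wx":0,"wy":0,"wz":0,"fingers":-1},
  ],
)

```text
time: 15.12
tool_pos: [0.5342, -0.2869, 0.1743]
tcp_rot: [0.257, 1.554, -0.258]
wrist_force: [-0.8, -0.9, 0.4]
width: 1.001
```

```bash
python3 w.py w8|head -2
```

```text
15.125 [ 0.53415865 -0.28690284  0.17429593] [ 0.25719406  1.55371162 -0.25825272] [-0.83161291 -0.85263035  0.42309491] 1.0014513464212256
x [ 1.5e-03 -9.0e-04 -1.0e+00] yaw y 71.18
```

View pics/w8.png

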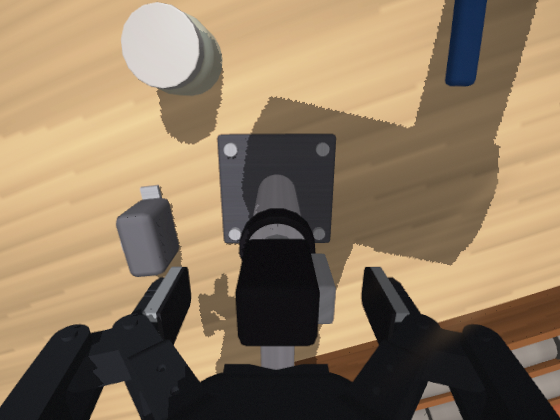

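play_rows(
  deltas=[
    {"x":0,"y":1.5,"z":-2,"wx":0,"wy":0,"wz":0,"fingers":-0.5},
    {"x":0,"y":1.5,"z":-2,"wx":0,"wy":0,"wz":0,"fingers":0},
    {"x":0,"y":1.5,"z":-2,"wx":0,"wy":0,"wz":0,"fingers":1},
    {"x":0,"y":1.5,"z":-2,"wx":0,"wy":0,"wz":0,"fingers":1},
    {"x":0,"y":1.5,"z":-2,"wx":0,"wy":0,"wz":0,"fingers":1},
    {"x":0,"y":1.5,"z":-2,"wx":0,"wy":0,"wz":0,"fingers":1},
    {"x":0,"y":1.5,"z":-2,"wx":0,"wy":0,"wz":0,"fingers":1},
    {"x":0,"y":1.5,"z":-2,"wx":0,"wy":0,"wz":0,"fingers":1},
  ],
  grip_force=50,
)

```text
time: 16.18
tool_pos: [0.5334, -0.2861, 0.1723]
tcp_rot: [0.257, 1.555, -0.259]
wrist_force: [-4.0, -3.2, 6.4]
width: 0.391
```

```bash
python3 w.py w9|head -2
```

```text
16.175 [ 0.53343371 -0.28605034  0.1722658 ] [ 0.2568296   1.55478679 -0.25894679] [-4.00852796 -3.1766563   6.3643749 ] 0.3905905416249775
x [ 4.0e-04 -1.4e-03 -1.0e+00] yaw y 71.17
```

View pics/w9.png

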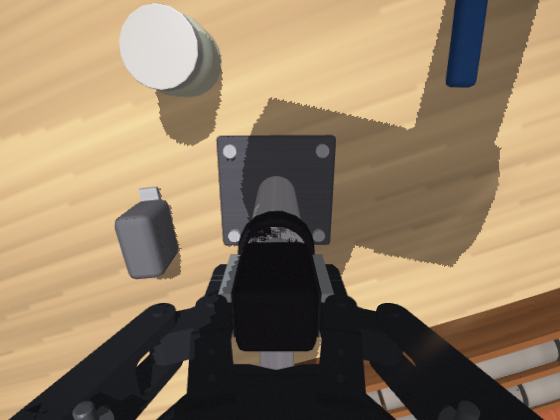

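play_rows(
  deltas=[
    {"x":0,"y":0,"z":2,"wx":0,"wy":0,"wz":0,"fingers":1},
    {"x":0,"y":0,"z":5,"wx":0,"wy":0,"wz":0,"fingers":1},
    {"x":0,"y":0,"z":10,"wx":0,"wy":0,"wz":0,"fingers":1},
    {"x":0,"y":0,"z":12,"wx":0,"wy":0,"wz":0,"fingers":1},
  ],
)

```text
time: 16.73
tool_pos: [0.5334, -0.286, 0.1821]
tcp_rot: [0.257, 1.555, -0.259]
wrist_force: [1.1, -6.5, -6.0]
width: 0.391
```

Run:
```python
from h import *
c=snap('side','s1');Q=cloud(c);z=Q[...,2]
s=c['state'];print(s['tool_pos'],s['wrist_force'],s['width'])
m=(z>.15)&(Q[...,0]>.61)&(Q[...,0]<.70)&(Q[...,1]>-.38)&(Q[...,1]<-.27)&(z<.32)
print(m.sum(),np.percentile(z[m],[50,90,95,99]))
```

```text
[ 0.53343526 -0.28602355  0.18214895] [ 1.08250675 -6.50210019 -6.0453979 ] 0.3912332005355579
544 [0.18756575 0.1971445  0.19784935 0.19934416]
```

play_rows(
  deltas=[
    {"x":0,"y":0,"z":6,"wx":0,"wy":0,"wz":0,"fingers":1},
    {"x":0,"y":0,"z":13,"wx":0,"wy":0,"wz":0,"fingers":1},
    {"x":0,"y":0,"z":21,"wx":0,"wy":0,"wz":0,"fingers":1},
    {"x":0,"y":0,"z":29,"wx":0,"wy":0,"wz":0,"fingers":1},
    {"x":0,"y":0,"z":37,"wx":0,"wy":0,"wz":0,"fingers":1},
    {"x":0,"y":0,"z":45,"wx":0,"wy":0,"wz":0,"fingers":1},
    {"x":0,"y":0,"z":53,"wx":0,"wy":0,"wz":0,"fingers":1},
    {"x":0,"y":0,"z":61,"wx":0,"wy":0,"wz":0,"fingers":1},
    {"x":0,"y":0,"z":69,"wx":0,"wy":0,"wz":0,"fingers":1},
    {"x":0,"y":0,"z":76,"wx":0,"wy":0,"wz":0,"fingers":1},
    {"x":0,"y":0,"z":81,"wx":0,"wy":0,"wz":0,"fingers":1},
    {"x":0,"y":0,"z":84,"wx":0,"wy":0,"wz":0,"fingers":1},
    {"x":0,"y":0,"z":84,"wx":0,"wy":0,"wz":0,"fingers":1},
  ],
)

```text
time: 18.4
tool_pos: [0.5334, -0.286, 0.2662]
tcp_rot: [0.257, 1.556, -0.259]
wrist_force: [0.8, -4.5, -2.0]
width: 0.394
```

play_rows(
  deltas=[
    {"x":0,"y":0,"z":3,"wx":0,"wy":0,"wz":0,"fingers":1},
    {"x":0,"y":0,"z":5,"wx":0,"wy":0,"wz":0,"fingers":1},
    {"x":0,"y":0,"z":6,"wx":0,"wy":0,"wz":0,"fingers":1},
    {"x":0,"y":0,"z":7,"wx":0,"wy":0,"wz":0,"fingers":1},
    {"x":0,"y":0,"z":7,"wx":0,"wy":0,"wz":0,"fingers":1},
    {"x":0,"y":0,"z":7,"wx":0,"wy":0,"wz":0,"fingers":1},
  ],
)

```text
time: 19.15
tool_pos: [0.5334, -0.286, 0.2723]
tcp_rot: [0.257, 1.556, -0.259]
wrist_force: [1.3, -5.9, -5.1]
width: 0.39
```

play_rows(
  deltas=[
    {"x":0,"y":0,"z":1,"wx":0,"wy":0,"wz":0,"fingers":1},
    {"x":0,"y":0,"z":1.5,"wx":0,"wy":0,"wz":0,"fingers":1},
    {"x":0,"y":0,"z":1.5,"wx":0,"wy":0,"wz":0,"fingers":1},
  ],
  grip_force=60,
)

```text
time: 19.52
tool_pos: [0.5334, -0.286, 0.2723]
tcp_rot: [0.257, 1.557, -0.259]
wrist_force: [3.4, -7.3, -10.5]
width: 0.393
```

play_rows(
  deltas=[
    {"x":0,"y":0,"z":0.5,"wx":0,"wy":0,"wz":0,"fingers":1},
    {"x":0,"y":0,"z":0.5,"wx":0,"wy":0,"wz":0,"fingers":1},
    {"x":0,"y":0,"z":0.5,"wx":0,"wy":0,"wz":0,"fingers":1},
    {"x":0,"y":0,"z":0.5,"wx":0,"wy":0,"wz":0,"fingers":1},
    {"x":0,"y":0,"z":0.5,"wx":0,"wy":0,"wz":0,"fingers":1},
    {"x":0,"y":0,"z":0.5,"wx":0,"wy":0,"wz":0,"fingers":1},
    {"x":0,"y":0,"z":0.5,"wx":0,"wy":0,"wz":0,"fingers":1},
    {"x":0,"y":0,"z":0.5,"wx":0,"wy":0,"wz":0,"fingers":1},
  ],
)

```text
time: 20.52
tool_pos: [0.5334, -0.286, 0.2724]
tcp_rot: [0.258, 1.557, -0.259]
wrist_force: [3.4, -7.5, -12.2]
width: 0.39
```

Run:
```python
from h import *
for n in ['side','top']:
    c=snap(n,n+'9');Q=cloud(c);z=Q[...,2]
    s=c['state'];print(s['tool_pos'],s['wrist_force'],s['width'])
    m=(z>.2)&(Q[...,0]>.61)&(Q[...,0]<.70)&(Q[...,1]>-.38)&(Q[...,1]<-.27)&(z<.32)
    print(m.sum(),np.percentile(z[m],[50,90,95,99]))
```

```text
[ 0.53339606 -0.28599692  0.27238083] [  3.43946167  -7.47162781 -12.23811738] 0.3900699837425993
642 [0.27318384 0.28757207 0.28848478 0.2900156 ]
[ 0.53337458 -0.28598654  0.27237893] [  3.29962195  -7.20313748 -12.79176887] 0.3897238376403175
641 [0.28642582 0.28940685 0.28990896 0.29114204]
```

View pics/side9.png

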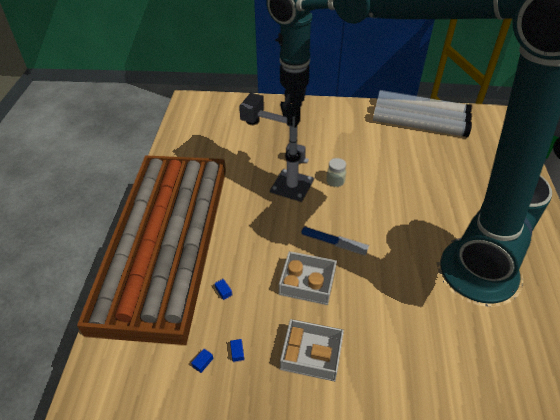

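View pics/top9.png

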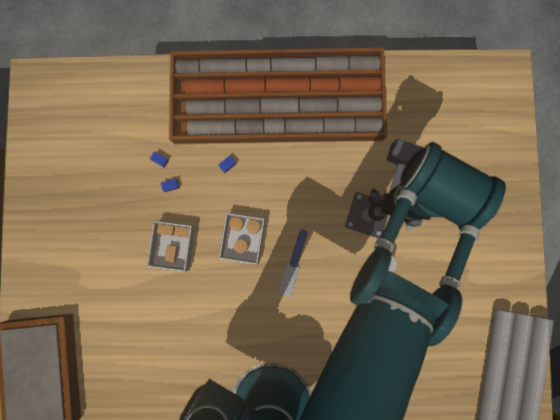

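```bash
python3 -c "
from h import *
print(finish_job())"
```

```text
the job is handed in; nothing more can be done
None
```

The job is done and handed in at about 20.6 s of the 67 s allowed. The hand-in itself gives no verdict.

- **Bins:** The wooden block lies flat in the left bin with the other blocks. The round plug stands in the right bin with the other plugs. I saw each from the wrist camera after release, and both again in the last side and top pictures.
- **Column:** I gripped the handle across the button, first at 50 N and then at 60 N, and pulled it straight up without letting go. The camera's top rose from 188 mm to about 288 mm. The tool then stopped rising at 272.4 mm while the pull grew to about 12 N, so it is at the second stop.
- **Button:** The opening at the end read 0.39, about 33 mm. That is slightly under the 36 mm expected for a fully pressed handle; the block and plug also read slightly narrow when gripped. The column also slid freely past the first stop, so the button was in.
- **Left alone:** In the last pictures the scraper, tape measure, jar and blue blocks are where they started. The arm hides part of the area around the column in the top picture, but the side picture shows the jar and tape measure there.

No check failed. The cameras disagreed by 2 to 4 mm on positions, so I set the block, plug and handle grasps from close wrist views. The bin drop points came from the average of the top and side cameras.

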